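Load a power module into the drying oven

TASK

Dry the power module with the black heatsink: pull the oven's front door all the way down, which brings out the rack, set the module down gently and flat inside the rack's rim and let go of it, then push the door back up until it is fully shut, without slamming. Keep the module upright all the while and leave the other things where they are.

Things in the scene. Friction and masses are not known exactly. Their poses are not given: they have to be found in the camera images.
- oven: grey bench drying oven, fixed to the table, 240 deep (its x) x 300 wide (its y) x 270 tall. Origin at the centre of its underside; its front looks along its own -x, 120 in front of the origin. The door opening is 75 to 220 above the table. It stands on the robot's left, its front facing roughly to the robot's right
- oven_door (a joint): angle of the oven's bottom-hinged front door, rad: 0 = shut (upright), 1.5 = fully open (level, its stop); may start slightly ajar. Stiff hinge: it stays where it is left; moving it by its bar takes 1 to 8 N. A glazed dark frame 296 wide, 145 tall, 16 thick; the lower edge of its inner face is on the hinge line
- door_handle (a point): centre of the door's red handle bar: round, diameter 12, 200 long, along oven y, on an arm at each end. In the door's plane 215 from the hinge (70 past the panel's free edge), 40 out from its inner face. Door shut: 290 above the table, 40 before the oven's front; fully open: 50 above the table, 217 before it. Can be pinched from above at any angle; turns between the fingers
- door_hinge (a point): middle of the hinge line, at the foot of the oven's front, 75 above the table; the line runs along oven y; the top of the door swings out to the oven's -x and down
- rack_floor (a point): centre of the upper face of the rack's floor, 138 above the table; its axes are the oven's (x towards the oven's back, y along its width). With the door fully open it is 80 in front of the oven's front, clear from above; with the door shut, 82 behind the front
- rack: the rack: a shallow steel tray, inside 100 (x) x 120 (y), with a rim 8 high and 5 thick all round and wire rails at its sides; origin 3 below point rack_floor, same axes. A linkage slides it out of the oven as the door comes down and in as it goes up: outward travel = 0.108 m per rad of door angle, 162 mm when fully open
- module: power module to be loaded: loose green circuit board 100 (its x) x 80 (its y) x 6 with a BLACK finned heatsink in the middle, 60 (x) x 40 (y), from 6 to 34 above the underside; 0.2 to 0.45 kg. Origin at the centre of its underside, z up. Grip the heatsink across its 40. Fits the rack only with its 100 side along the rack's y (either way round), 10 to spare on each side
- other_module: a bystander: the same module in every size, but with a SILVER heatsink; stays where it is
- spool: bystander: steel-coloured spool of solder standing on end, diameter 60, 50 tall; origin at its underside centre
- driver_blue: bystander: blue screwdriver 170 long lying on the table
- driver_red: bystander: red screwdriver 170 long lying on the table
- meter: bystander: yellow multimeter 150 x 75 x 35 lying on the table
- organiser: bystander: black open parts organiser 130 x 180 x 35
- jar: bystander: amber jar with black lid, diameter 52, 60 tall, standing on the rear of the oven's roof
Not all that is in view belongs to the job. Leave any blue or red look-alike of the module alone.

How it is judged:
On the way, in this order (a step that is already met when the one before it is completed fails the run):
1. the door is pulled fully down (value of joint oven_door above 1.35 rad), for 0.2 s.
2. the module lies flat inside the rim of the drawn-out rack, let go (x of module in the frame of rack_floor between -0.018 and 0.018 m and y of module in the frame of rack_floor between -0.018 and 0.018 m and z of module in the frame of rack_floor between -0.004 and 0.004 m and angle between module's own z axis and vertical below 0.06 rad and value of joint oven_door above 1.1 rad and contact force between the fingers and module below 0.1 N), for 0.3 s.
At the end, for the whole second after the job is handed in: the door is shut (within 0.05 rad) and the module lies still and flat on the floor of the rack inside the oven, within its rim (centre within 18 mm of the rack's centre along both axes, underside within 4 mm of the floor, tilt under 0.06 rad) (x of module in the frame of rack_floor between -0.018 and 0.018 m and y of module in the frame of rack_floor between -0.018 and 0.018 m and z of module in the frame of rack_floor between -0.004 and 0.004 m and angle between module's own z axis and vertical below 0.06 rad and value of joint oven_door below 0.05 rad and linear speed of module below 0.03 m/s); the robot touches nothing.
It fails at once if the module is tipped by more than 0.5 rad (angle between module's own z axis and vertical above 0.5 rad).
It fails at once if the door is slammed (moves upward faster than 2 rad/s) (velocity of joint oven_door below -2 rad/s).
It fails at once if the module is dropped onto the rack (falls freely above 0.45 m/s near it) (linear speed of module above 0.45 m/s and distance between module and rack_floor below 0.15 m and contact force between the fingers and module below 0.1 N).
It fails at once if a bystander is moved by more than 30 mm (distance of any of other_module, spool, driver_blue, driver_red, meter, organiser, jar from where it was at the start of the episode above 0.03 m).
It also fails if it takes over 72 s, if anything falls off the work surface, if the arm or the gripper's body presses on something with over 40 N, if the wrist force passes 120 N, or if a joint passes its speed limit or range.

ROBOT

A 6-joint arm with a two-finger parallel gripper is mounted at the origin on the work surface. World frame = base frame: x ahead of the robot, y to its left, z up, the work surface at z = 0. Lengths are in m, angles in rad, forces in N, time in s.
With the tool pointing down it reaches from about 0.3 to 0.775 m from the base axis. Payload 14.6 kg.
Tool frame: the origin (TCP) lies on the centre line of the jaws, within the pads' length; the fingertips stand 11 mm ahead of it and the grasp point (between the pads) lies 8 mm behind it; y points along the fingers, x is the direction in which the jaws open and shut, and the axes are right-handed (so a half turn about y gives the same grasp; the last joint's range is limited). The gripper opens to 94 mm and grips with 3 to 60 N. Pads are 16 mm wide; open, the fingers measure 119 mm over their backs; the gripper's body (75 mm by 177 mm) begins 78 mm behind the grasp point.
Start: joints at [1.199, 0.3, 1.521, -0, 1.321, -0.067], TCP at [0.165, 0.525, 0.216] pointing down, gripper open.
Joint ranges: [-3.03, 3.03], [-0.79, 2.21], [0.23, 2.52], [-1.04, 4.18], [0, 3.07], [-2.55, 2.55]. Speed limits (rad/s): [2.22, 2.22, 2.57, 3.14, 3.14, 3.14].

INTERFACE

Orientations are given as [roll, pitch, yaw] about the fixed x, y, z axes, in that order (R = Rz(yaw) Ry(pitch) Rx(roll)).
In Python, from station import ctrl, imaging gives the robot as it stands. The module is installed in compiled form; this text tells all that it offers.
- The arm moves only by the tool apply_moves, never from a script. Its argument "deltas" is a list of rows, each an object with "dp": the shift along the tool's x, y, z in m, a list of three; "roll": the turn about the tool's y in rad; "grip": the closure, from -1 (fully open) to 1 (shut). In form: [{"dp": [tx, ty, tz], "roll": roll, "grip": grip}, ...]. A call has 1 to 10 rows; each row shifts and turns the commanded pose from where the row before left it, along the tool's axes as they then stand; what a row does not reach is not made up. A row lasts 1/8 s, in which the tool goes at most 62.5 mm and 10.7 degrees, less where a joint would pass 70% of its speed; a pose out of reach is approached as far as the arm can. A call with a gripper value outside its range is refused whole. The fingers move at their own pace and stop on an object; "newtons" is the grip in N (left out, the last holds). Time passes only in rows, so rows that do not move let the fingers close. It gives the time, the measured TCP pose, the force and the opening at its end, in the units of the state.
- ctrl.get_obs(): the state, without advancing time (a new reading comes with each control period).
- imaging.camera(name): name is "scene" or "side" or "wrist"; returns the picture (420x560x3 uint8, blue, green, red); there is no depth.
- imaging.camera_info(name): a dict with "K" (3x3 intrinsics, pixels), "world_from_camera" (4x4, takes a point from camera to world coordinates). Camera axes: x right, y down, z forward; pixel columns grow to the right and rows downward; lengths in m; the calibration is good to about 2 mm. A picture is of the moment at which its call begins: read the wrist's pose just before it. camera_info takes no time and is no camera call; for the wrist camera it gives the pose at the moment of the call.
- ctrl.hand_in(): hands the job in, once; it reports no verdict.
The state is a dict: "time_s": time; "qpos": joint angles; "joint_vel": joint speeds; "tau": joint torques, N m; "ee_pos": TCP position; "eef_rot": TCP orientation; "force": force on the tool from outside, world axes, zero at the start; "moment": the same for the moment, N m; "grip_width": finger opening in m.
Only numpy, scipy, OpenCV 4.12 (cv2) and the standard library are available. Lean on these libraries where they do the work, as an engineer would, in place of code of your own. Each camera call takes 0.05 s, during which the arm holds its last target. There are 200 camera calls.

## Working session

There is one attempt and no reset: what is moved stays moved. The work goes in short steps, Python scripts to look and compute and a tool call to move; the robot and the scene stay as the last step left them, time stands still between calls to the robot, and variables do not carry over. Pictures are saved under pics/ and viewed, about 8 in all and at most 12, crops included, and the job is handed in when it is done.

Besides the shell and the picture viewer there is one more tool, called after "Call:" as name([rows], argument=value, ...), one row to a line, values as JSON. apply_moves: Moves the arm, as the interface text tells. Its arguments: {"type":"object","properties":{"deltas":{"type":"array"},"newtons":{"type":"number"}},"required":["deltas"]}

```bash
mkdir -p pics; cat > h.py <<'E'
import numpy as np, cv2
from station import ctrl, imaging
def info(n):
    i=imaging.camera_info(n); return np.array(i["K"]),np.array(i["world_from_camera"])
def ray(n,uv,I=None):
    K,T=I or info(n); d=T[:3,:3]@np.linalg.solve(K,[uv[0],uv[1],1.]); return T[:3,3],d
def onz(n,uv,z,I=None):
    o,d=ray(n,uv,I); return o+d*(z-o[2])/d[2]
def proj(n,p,I=None):
    K,T=I or info(n); c=np.linalg.inv(T)@np.append(p,1); q=K@c[:3]; return q[:2]/q[2]
def tri(n1,u1,n2,u2):
    o,d=ray(n1,u1);p,e=ray(n2,u2);d/=np.linalg.norm(d);e/=np.linalg.norm(e)
    s=np.linalg.lstsq(np.c_[d,-e],p-o,rcond=None)[0];a=o+s[0]*d;b=p+s[1]*e
    return (a+b)/2,np.linalg.norm(a-b)
E
python3 - <<'E'
from h import *
o=ctrl.get_obs();print(o)
ims=[imaging.camera(n) for n in("scene","side","wrist")]
for n,i in zip(("scene","side","wrist"),ims): cv2.imwrite(f"pics/{n}0.png",i); print(n,info(n)[1].round(3).tolist())
E
```

```text
{'time_s': 0.0, 'qpos': array([ 1.19939883e+00,  3.00476302e-01,  1.52161017e+00, -3.01640388e-06,
        1.32067886e+00, -6.66115884e-02]), 'joint_vel': array([-4.68534106e-05,  1.30959897e-04, -1.07272196e-03,  1.48689197e-03,
       -6.96842114e-04, -2.24674884e-03]), 'tau': array([ 3.54215872e-04, -5.31813455e+01, -3.52737665e+01,  7.08123785e-02,
        2.44895130e-02, -9.20111074e-05]), 'ee_pos': array([0.16496507, 0.52440817, 0.21587116]), 'eef_rot': array([-1.57072119e+00,  1.17027453e-03,  1.26601121e+00]), 'force': array([-0.17030502,  0.01740524,  0.34647949]), 'moment': array([ 0.03396076, -0.04057521,  0.00573109]), 'grip_width': 0.09387531109379134}
scene [[-0.853, 0.478, -0.209, 0.744], [0.522, 0.79, -0.323, 0.303], [0.011, -0.385, -0.923, 1.282], [0.0, 0.0, 0.0, 1.0]]
side [[0.979, -0.161, 0.129, 0.346], [-0.206, -0.762, 0.614, -0.814], [-0.0, -0.627, -0.779, 1.094], [0.0, 0.0, 0.0, 1.0]]
wrist [[0.3, 0.915, 0.271, 0.086], [0.954, -0.287, -0.087, 0.55], [-0.002, 0.285, -0.959, 0.384], [0.0, 0.0, 0.0, 1.0]]
```

View pics/scene0.png

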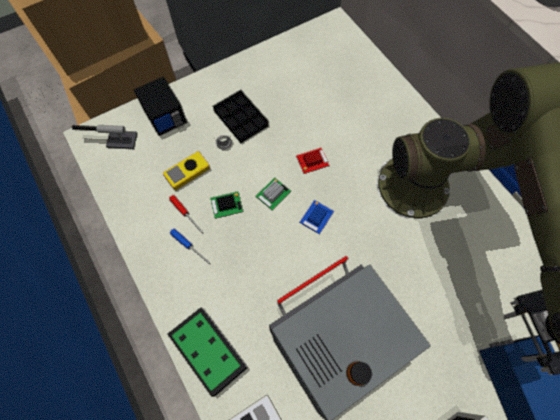

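View pics/side0.png

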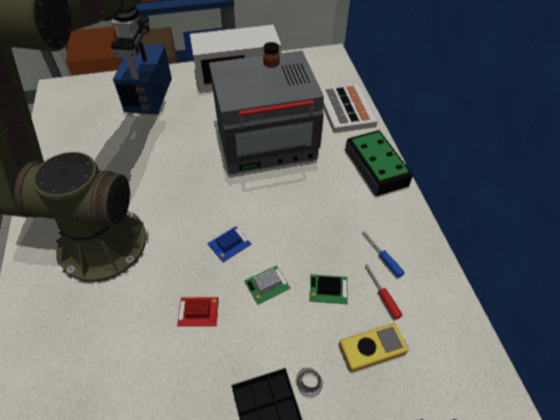

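The scene view shows the black-heatsink module at (227,204), the red bar from (280,302) to (347,261), and the oven roof corners near (270,325), (368,267), (430,345), (328,418). In the side view the module is at (328,288) and the bar runs (242,110)–(312,103).

```bash
python3 - <<'E'
from h import *
S=cv2.imread("pics/scene0.png");D=cv2.imread("pics/side0.png")
def comps(im,lo,hi,box,k=0):
    x0,y0,x1,y1=box; h=cv2.cvtColor(im,cv2.COLOR_BGR2HSV); m=cv2.inRange(h,np.array(lo),np.array(hi))
    z=np.zeros_like(m); z[y0:y1,x0:x1]=m[y0:y1,x0:x1]
    if k: z=cv2.morphologyEx(z,cv2.MORPH_CLOSE,np.ones((k,k)))
    c=max(cv2.findContours(z,0,1)[0],key=cv2.contourArea); return c
def ends(c):
    c=c[:,0].astype(float); mu=c.mean(0); v=np.linalg.svd(c-mu)[2][0]; s=(c-mu)@v; 
    n=np.array([-v[1],v[0]]);t=(c-mu)@n
    off=n*(t.max()+t.min())/2
    e=[mu+v*s.min()+off,mu+v*s.max()+off]; return sorted(e,key=lambda p:p[0])
a=ends(comps(S,(0,150,60),(8,255,255),(270,250,360,315)))
b=ends(comps(D,(0,150,60),(8,255,255),(230,90,325,125)))
print("bar px",a,b)
for i in (0,1):
    for j in(0,1):print(i,j,tri("scene",a[i],"side",b[j]))
# roof corners
g=cv2.cvtColor(S,cv2.COLOR_BGR2GRAY)
print("roof",[onz("scene",p,.27).round(3) for p in [(270,325),(368,267),(430,345),(328,418)]])
# module: green board+everything inside
for n,im,box in(("scene",S,(205,185,250,225)),("side",D,(300,265,358,312))):
    c=comps(im,(40,70,40),(90,255,255),box,9); print(n,cv2.contourArea(c))
    r=cv2.minAreaRect(c); p=[onz(n,q,.006) for q in cv2.boxPoints(r)]
    print("mod",np.mean(p,0).round(4),[np.round(q[:2],3).tolist() for q in p],[round(float(np.linalg.norm(p[k]-p[k-1])),3) for k in range(4)])
big=lambda im,x0,y0,x1,y1:cv2.resize(im[y0:y1,x0:x1],None,fx=6,fy=6,interpolation=3)
A=big(S,195,180,260,230);B=big(D,290,260,365,315)
out=np.zeros((A.shape[0]+B.shape[0],max(A.shape[1],B.shape[1]),3),np.uint8);out[:A.shape[0],:A.shape[1]]=A;out[A.shape[0]:,:B.shape[1]]=B
W=cv2.resize(S[240:420,260:440],None,fx=3,fy=3)
o2=np.zeros((max(out.shape[0],540),out.shape[1]+540,3),np.uint8);o2[:out.shape[0],:out.shape[1]]=out;o2[:540,out.shape[1]:]=W
o2=cv2.resize(o2,(800,int(o2.shape[0]*800/o2.shape[1])));cv2.imwrite("pics/z1.png",o2);print(o2.shape)
E
```

```text
bar px [array([277.76873831, 301.64119325]), array([346.55354874, 257.30732271])] [array([238.82843059, 112.88972248]), array([313.21553647, 101.39480163])]
0 0 (array([0.54295518, 0.15708816, 0.25505255]), np.float64(0.20337764960862253))
0 1 (array([0.64782161, 0.1472844 , 0.28894049]), np.float64(0.0014458030038755573))
1 0 (array([0.4400689 , 0.14261226, 0.28789485]), np.float64(0.0005665200935432635))
1 1 (array([0.54796329, 0.1179906 , 0.36423896]), np.float64(0.18010411401728177))
roof [array([0.69 , 0.183, 0.27 ]), array([0.403, 0.189, 0.27 ]), array([0.389, 0.421, 0.27 ]), array([0.683, 0.423, 0.27 ])]
scene 498.5
mod [ 0.5985 -0.2712  0.006 ] [[0.635, -0.323], [0.54, -0.294], [0.563, -0.22], [0.656, -0.248]] [0.078, 0.099, 0.078, 0.097]
side 800.0
mod [ 0.5971 -0.2768  0.006 ] [[0.538, -0.3], [0.562, -0.226], [0.658, -0.255], [0.63, -0.327]] [0.096, 0.078, 0.1, 0.077]
(509, 800, 3)
```

View pics/z1.png

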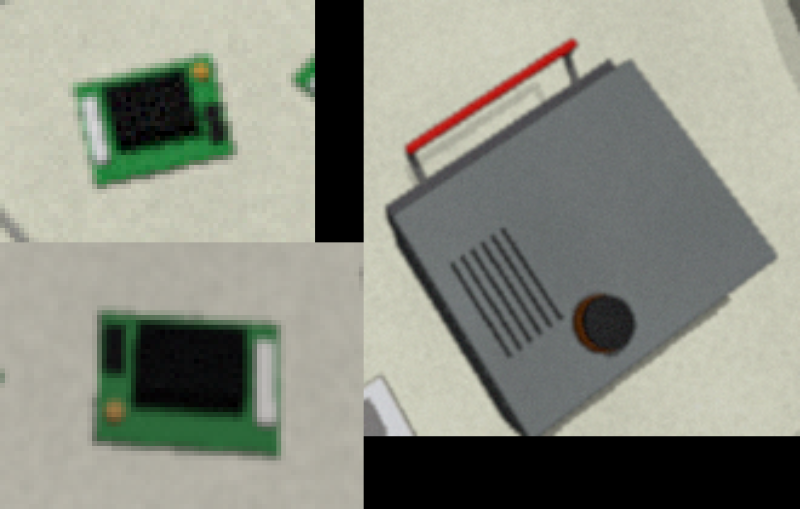

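Both views agree on the measurements. The module is at (0.598,-0.274) with yaw -0.29. The bar's centre is at (0.544,0.145,0.289), so the door is about shut and the oven yaw is about 1.59. I'll raise the arm and go above the bar.

Call:
apply_moves([
  {"dp": [0,-0.05,0],"roll": -0.165,"grip": -0.1},
  {"dp": [0,-0.05,0],"roll": -0.16,"grip": -0.1},
  {"dp": [0,-0.05,0],"roll": 0,"grip": -0.1},
  {"dp": [0,-0.05,0],"roll": 0,"grip": -0.1},
  {"dp": [-0.038,0,-0.037],"roll": 0,"grip": -0.1},
  {"dp": [-0.038,0,-0.037],"roll": 0,"grip": -0.1},
  {"dp": [-0.038,0,-0.037],"roll": 0,"grip": -0.1},
  {"dp": [-0.038,0,-0.037],"roll": 0,"grip": -0.1},
  {"dp": [-0.038,0,-0.037],"roll": 0,"grip": -0.1},
  {"dp": [-0.038,0,-0.037],"roll": 0,"grip": -0.1},
], newtons=30)

```text
time_s: 1.4
ee_pos: [0.3926, 0.2998, 0.4164]
eef_rot: [-1.571, 0.0, 1.591]
force: [0.2, -0.4, -0.8]
grip_width: 0.0515
```

Call:
apply_moves([
  {"dp": [-0.038,0,-0.037],"roll": 0,"grip": -0.1},
  {"dp": [-0.038,0,-0.037],"roll": 0,"grip": -0.1},
  {"dp": [-0.038,0,-0.037],"roll": 0,"grip": -0.1},
  {"dp": [-0.038,0,-0.037],"roll": 0,"grip": -0.1},
  {"dp": [0,0,0],"roll": 0,"grip": -0.1},
])

```text
time_s: 2.02
ee_pos: [0.5443, 0.1498, 0.4149]
eef_rot: [-1.568, 0.001, 1.587]
force: [-0.3, 0.7, 0.5]
grip_width: 0.0517
```

```bash
python3 - <<'E'
from h import *
o=ctrl.get_obs();print(o['time_s'],o['ee_pos'],o['eef_rot'],o['grip_width'],o['qpos'])
I=info("wrist");im=imaging.camera("wrist");cv2.imwrite("pics/w1.png",im)
h=cv2.cvtColor(im,cv2.COLOR_BGR2HSV);m=cv2.inRange(h,np.array((0,150,60)),np.array((8,255,255)))
c=max(cv2.findContours(m,0,1)[0],key=cv2.contourArea)[:,0]
vx,vy,x,y=cv2.fitLine(c,2,0,.01,.01).ravel();print(c.min(0),c.max(0))
for z in(.285,.290):
  print([onz("wrist",(x+s*vx,y+s*vy),z,I).round(4) for s in(-80,0,80)])
for p in [(317,216),(272,193)]: print(onz("scene",p,.01).round(3))
E
```

```text
2.025 [0.54431819 0.14979385 0.41494798] [-1.56848916e+00  7.03808106e-04  1.58727093e+00] 0.05169892411624922 [ 2.03793006e-01  2.79311635e-01  1.09864081e+00 -2.66914206e-04
  1.76603808e+00 -1.38352858e+00]
[262  91] [274 292]
[array([0.4561, 0.1411, 0.285 ]), array([0.5345, 0.1432, 0.285 ]), array([0.6261, 0.1456, 0.285 ])]
[array([0.4562, 0.1412, 0.29  ]), array([0.5333, 0.1433, 0.29  ]), array([0.6234, 0.1456, 0.29  ])]
[ 0.358 -0.073  0.01 ]
[ 0.444 -0.225  0.01 ]
```

View pics/w1.png

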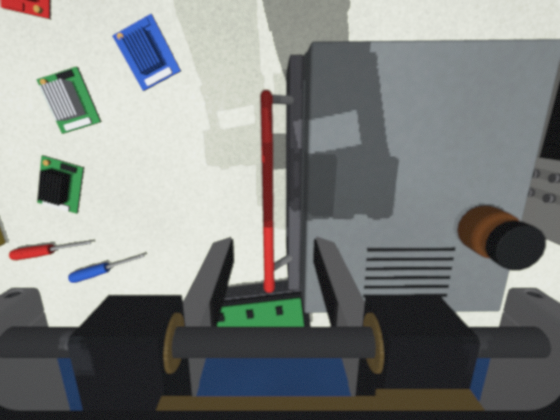

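The wrist view shows the bar at column ~268 between the open fingers, running parallel to the roof's front edge at column ~308. Bar y is 0.1435. Next I descend and pinch it.

Call:
apply_moves([
  {"dp": [-0.006,0.045,0],"roll": 0,"grip": -0.1},
  {"dp": [0,0.045,0],"roll": 0,"grip": -0.1},
  {"dp": [0,0.03,0],"roll": 0,"grip": -0.1},
  {"dp": [0,0.014,0],"roll": 0,"grip": -0.1},
  {"dp": [0,0,0],"roll": 0,"grip": -0.1},
  {"dp": [0,0,0],"roll": 0,"grip": 1},
  {"dp": [0,0,0],"roll": 0,"grip": 1},
  {"dp": [0,0,0],"roll": 0,"grip": 1},
  {"dp": [0,0,0],"roll": 0,"grip": 1},
], newtons=25)

```text
time_s: 3.2
ee_pos: [0.5429, 0.146, 0.2827]
eef_rot: [-1.571, 0.0, 1.591]
force: [-0.5, -4.2, 3.5]
grip_width: 0.0152
```

```bash
python3 - <<'E'
from h import *
o=ctrl.get_obs();print(o['time_s'],o['ee_pos'],o['eef_rot'],o['grip_width'],o['force'])
im=cv2.imread("pics/w1.png")
# roof front edge at the wrist picture's pose: rebuild pose from recorded TCP
K,T=info("wrist")
from scipy.spatial.transform import Rotation as R
P=lambda p,e:np.vstack([np.c_[R.from_euler('xyz',e).as_matrix(),p],[0,0,0,1]])
T1=P([.5443,.1498,.41495],[-1.5685,.0007,1.58727])@np.linalg.inv(P(o['ee_pos'],o['eef_rot']))@T
print([onz("wrist",p,.27,(K,T1)).round(4) for p in[(312,42),(306,310),(557,40),(505,311)]])
def pos(t):return (215*np.sin(t)+40*np.cos(t),75+215*np.cos(t)-40*np.sin(t))
for t in np.arange(0,1.51,.1).tolist()+[1.42,1.43,1.44]: print(round(t,2),np.round(pos(t),1))
E
```

```text
3.2 [0.54286409 0.14600897 0.28271065] [-1.57116778e+00  3.59385079e-04  1.59084932e+00] 0.01515335424282717 [-0.54033445 -4.22149606  3.51809498]
[array([0.3922, 0.1833, 0.27  ]), array([0.6853, 0.1916, 0.27  ]), array([0.3868, 0.4131, 0.27  ]), array([0.6823, 0.4341, 0.27  ])]
0.0 [ 40. 290.]
0.1 [ 61.3 284.9]
0.2 [ 81.9 277.8]
0.3 [101.8 268.6]
0.4 [120.6 257.5]
0.5 [138.2 244.5]
0.6 [154.4 229.9]
0.7 [169.1 213.7]
0.8 [182.1 196.1]
0.9 [193.3 177.3]
1.0 [202.5 157.5]
1.1 [209.8 136.9]
1.2 [214.9 115.6]
1.3 [217.9  94. ]
1.4 [218.7  72.1]
1.5 [217.3  50.3]
1.42 [218.6  67.8]
1.43 [218.5  65.6]
1.44 [218.4  63.4]
```

Call:
apply_moves([
  {"dp": [0,0,0],"roll": 0,"grip": 1},
  {"dp": [0,0,0],"roll": 0,"grip": 1},
  {"dp": [-0.017,0.004,0],"roll": 0,"grip": 1},
  {"dp": [-0.0206,0.0071,0],"roll": 0,"grip": 1},
  {"dp": [-0.0199,0.0092,0],"roll": 0,"grip": 1},
  {"dp": [-0.0188,0.0111,0],"roll": 0,"grip": 1},
  {"dp": [0,0,0],"roll": 0,"grip": 1},
])

```text
time_s: 4.08
ee_pos: [0.5444, 0.0677, 0.2505]
eef_rot: [-1.571, 0.001, 1.589]
force: [1.2, -6.0, 0.7]
grip_width: 0.0114
```

Call:
apply_moves([
  {"dp": [-0.0176,0.013,0],"roll": 0,"grip": 1},
  {"dp": [-0.0162,0.0146,0],"roll": 0,"grip": 1},
  {"dp": [-0.0147,0.0162,0],"roll": 0,"grip": 1},
  {"dp": [-0.013,0.0176,0],"roll": 0,"grip": 1},
  {"dp": [-0.0112,0.0188,0],"roll": 0,"grip": 1},
  {"dp": [-0.0092,0.0198,0],"roll": 0,"grip": 1},
  {"dp": [0,0,0],"roll": 0,"grip": 1},
])

```text
time_s: 4.95
ee_pos: [0.5463, -0.0149, 0.1501]
eef_rot: [-1.572, 0.003, 1.59]
force: [3.6, -13.5, 0.6]
grip_width: 0.0111
```

Call:
apply_moves([
  {"dp": [-0.0073,0.0206,0],"roll": 0,"grip": 1},
  {"dp": [-0.0051,0.0213,0],"roll": 0,"grip": 1},
  {"dp": [-0.003,0.0216,0],"roll": 0,"grip": 1},
  {"dp": [0,0.0219,0],"roll": 0,"grip": 1},
  {"dp": [0,0.0065,0],"roll": 0,"grip": 1},
  {"dp": [0,0,0],"roll": 0,"grip": 1},
  {"dp": [0,0,0],"roll": 0,"grip": 1},
])

```text
time_s: 5.82
ee_pos: [0.5469, -0.0329, 0.0589]
eef_rot: [-1.573, 0.007, 1.59]
force: [4.9, -40.1, -5.7]
grip_width: 0.0112
```

Call:
apply_moves([
  {"dp": [0,0,0],"roll": 0,"grip": -0.1},
  {"dp": [0,0,0],"roll": 0,"grip": -0.1},
  {"dp": [0,0,0],"roll": 0,"grip": -0.1},
])

```text
time_s: 6.2
ee_pos: [0.546, -0.0274, 0.0589]
eef_rot: [-1.57, -0.0, 1.591]
force: [-0.0, 0.4, -0.2]
grip_width: 0.038
```

Call:
apply_moves([
  {"dp": [-0.008,0,0],"roll": 0,"grip": -0.1},
  {"dp": [0,-0.04,0],"roll": 0,"grip": -0.1},
  {"dp": [0,-0.05,0],"roll": 0,"grip": -0.1},
  {"dp": [0,-0.05,0],"roll": 0,"grip": -1},
  {"dp": [0.02,-0.05,0],"roll": 0,"grip": -1},
  {"dp": [0.03,-0.05,0],"roll": 0,"grip": -1},
  {"dp": [0.04,-0.04,0],"roll": 0,"grip": -1},
  {"dp": [0.04,-0.04,0],"roll": 0,"grip": -1},
  {"dp": [0,0,0],"roll": 0,"grip": -1},
])

```text
time_s: 7.32
ee_pos: [0.544, 0.0964, 0.382]
eef_rot: [-1.576, -0.001, 1.594]
force: [0.5, -0.3, -0.6]
grip_width: 0.0939
```

```bash
python3 - <<'E'
from h import *
o=ctrl.get_obs();print(o['time_s'],o['ee_pos'],o['eef_rot'])
K,T=info("wrist");im=imaging.camera("wrist");cv2.imwrite("pics/w2.png",im);np.savez("w2.npz",K=K,T=T)
for y in(.065,.115,.165):print(proj("wrist",[.546,y,.138],(K,T)))
E
```

```text
7.325 [0.54404582 0.09644996 0.38199399] [-1.57566104e+00 -6.52287026e-04  1.59407467e+00]
[251.04253412 179.17165261]
[286.66526456 179.9978919 ]
[322.23279544 180.82285089]
```

View pics/w2.png

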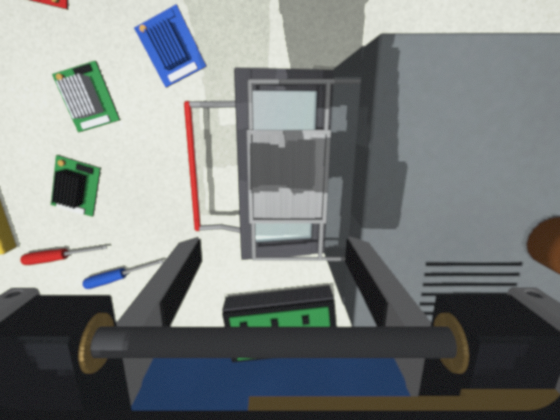

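The wrist view shows the rack drawn out, its rim spanning roughly columns 249–329 and rows 130–222, with the red bar at columns 187–198. I'll zoom in to get the rim corners.

```bash
python3 - <<'E'
from h import *
im=cv2.imread("pics/w2.png");f=6
c=cv2.resize(im[118:232,235:345],None,fx=f,fy=f,interpolation=cv2.INTER_CUBIC)
c=cv2.convertScaleAbs(c,alpha=1.3)
for x in range(240,345,20):cv2.putText(c,str(x),((x-235)*f,10),0,.4,(0,0,255));cv2.line(c,((x-235)*f,12),((x-235)*f,20),(0,0,255))
for y in range(120,232,20):cv2.putText(c,str(y),(0,(y-118)*f),0,.4,(0,0,255))
c=c[:600];print(c.shape);cv2.imwrite("pics/z2.png",c)
E
```

```text
(600, 660, 3)
```

View pics/z2.png

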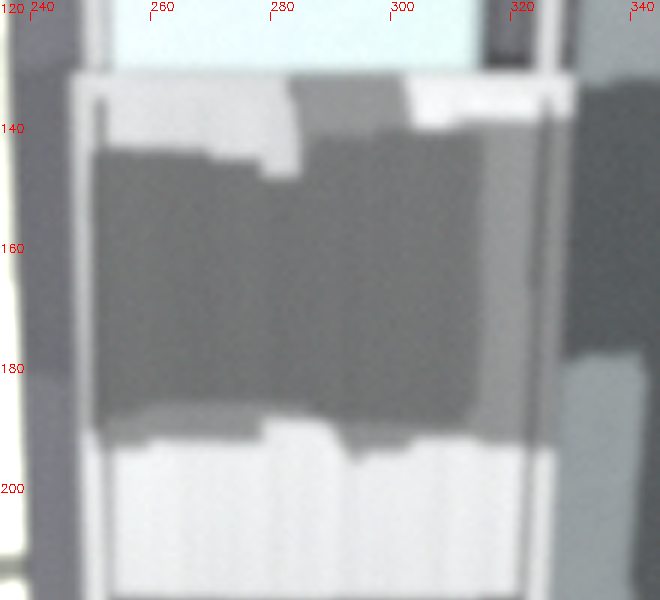

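The crop shows the rim's outer corners at about (247.5,130.3) and (331,130.3) along the top edge. At row 218 its outer edges are at columns ~249 and ~326, and the lower edge is near row 221.

```bash
python3 - <<'E'
from h import *
d=np.load("w2.npz");I=(d['K'],d['T'])
q=[(247.5,130.3),(331,130.3),(249.2,221.5),(326.3,222.5)]
p=[onz("w",u,.146,I) for u in q];print(np.round(p,4)); print("c",np.mean(p,0))
D=lambda a,b:np.linalg.norm(p[a]-p[b]);print("w",D(0,1),D(2,3),"l",D(0,2),D(1,3), "yaw", [np.arctan2(*(p[a]-p[b])[[1,0]]) for a,b in((2,0),(3,1))])
# line edges in 1-D profile along mid rows for rim
im=cv2.imread("pics/w2.png");h=cv2.cvtColor(im,cv2.COLOR_BGR2HSV);m=cv2.inRange(h,np.array((0,150,60)),np.array((8,255,255)))
m[:,:170]=0;m[:,230:]=0;m[260:]=0
c=max(cv2.findContours(m,0,1)[0],key=cv2.contourArea)[:,0]
s=c[c[:,1].argsort()];a,b=s[:6].mean(0),s[-6:].mean(0)
A,B=[onz("w",u,.070,I) for u in(a,b)];print("bar",A,B,(A+B)/2,np.linalg.norm(A-B),np.arctan2(*(B-A)[[1,0]]))
# scene view
S=imaging.camera("scene");cv2.imwrite("pics/scene1.png",S);D_=imaging.camera("side");cv2.imwrite("pics/side1.png",D_)
gm=cv2.inRange(cv2.cvtColor(im,cv2.COLOR_BGR2HSV),np.array((40,70,40)),np.array((90,255,255)));gm[:145]=0;gm[225:]=0;gm[:,110:]=0
gm=cv2.morphologyEx(gm,3,np.ones((15,15)))
c=max(cv2.findContours(gm,0,1)[0],key=cv2.contourArea);r=cv2.minAreaRect(c);print("mod",np.round([onz("w",u,.006,I) for u in cv2.boxPoints(r)],4),onz("w",r[0],.006,I))
E
```

```text
[[0.4792 0.0608 0.146 ]
 [0.4766 0.1703 0.146 ]
 [0.6062 0.063  0.146 ]
 [0.6051 0.1738 0.146 ]]
c [0.54177612 0.11699272 0.146     ]
w 0.10957769788806754 0.11074993315282036 l 0.12704605909829841 0.1285586888261778 yaw [np.float64(0.017790551650718196), np.float64(0.026896132499618662)]
bar [ 0.44468863 -0.0384428   0.07      ] [ 0.64772398 -0.03330038  0.07      ] [ 0.54620631 -0.03587159  0.07      ] 0.20310045667926233 0.025322293003579077
mod [[ 0.6396 -0.3321  0.006 ]
 [ 0.5381 -0.2973  0.006 ]
 [ 0.549  -0.2185  0.006 ]
 [ 0.6518 -0.2492  0.006 ]] [ 0.59327035 -0.27400618  0.006     ]
```

Call:
apply_moves([
  {"dp": [0,0,0],"roll": 0.156,"grip": -0.6},
  {"dp": [0,0,0],"roll": 0.156,"grip": -0.6},
  {"dp": [-0.0424,0.028,-0.0196],"roll": 0,"grip": -0.6},
  {"dp": [-0.0424,0.028,-0.0196],"roll": 0,"grip": -0.6},
  {"dp": [-0.0424,0.028,-0.0196],"roll": 0,"grip": -0.6},
  {"dp": [-0.0424,0.028,-0.0196],"roll": 0,"grip": -0.6},
  {"dp": [-0.0424,0.028,-0.0196],"roll": 0,"grip": -0.6},
  {"dp": [-0.0424,0.028,-0.0196],"roll": 0,"grip": -0.6},
  {"dp": [-0.0424,0.028,-0.0196],"roll": 0,"grip": -0.6},
  {"dp": [-0.0424,0.028,-0.0196],"roll": 0,"grip": -0.6},
])

```text
time_s: 8.72
ee_pos: [0.5952, -0.2778, 0.1529]
eef_rot: [-1.569, -0.0, 1.278]
force: [0.0, -0.2, 0.4]
grip_width: 0.0753
```

Call:
apply_moves([
  {"dp": [0,0,0],"roll": 0,"grip": -0.6},
  {"dp": [0,0,0],"roll": 0,"grip": -0.6},
])

```text
time_s: 8.98
ee_pos: [0.5958, -0.2756, 0.1547]
eef_rot: [-1.57, -0.0, 1.278]
force: [-0.1, 0.7, 0.2]
grip_width: 0.0755
```

```bash
python3 - <<'E'
from h import *
o=ctrl.get_obs();print(o['time_s'],o['ee_pos'],o['eef_rot'],o['grip_width'])
K,T=info("wrist");im=imaging.camera("wrist");cv2.imwrite("pics/w3.png",im);I=(K,T)
h=cv2.cvtColor(im,cv2.COLOR_BGR2HSV);u0=proj("w",[.598,-.274,.02],I).astype(int);print(u0)
m=cv2.inRange(h,np.array((0,0,0)),np.array((180,255,60)));g=cv2.inRange(h,np.array((40,70,40)),np.array((90,255,255)))
n,l,st,ce=cv2.connectedComponentsWithStats(m);k=l[max(u0[1],0),u0[0]];print("k",k,st[k],onz("w",ce[k],.034,I))
g=cv2.morphologyEx(g,3,np.ones((25,25)));
for c in cv2.findContours(g,0,1)[0]:
  if cv2.contourArea(c)>1500:
    r=cv2.minAreaRect(c);p=np.array([onz("w",u,.006,I) for u in cv2.boxPoints(r)]);print(cv2.boundingRect(c),p.mean(0).round(4),[np.linalg.norm(p[i]-p[i-1]).round(4) for i in range(4)],[np.arctan2(*(p[i]-p[i-1])[[1,0]]).round(3) for i in range(4)])
E
```

```text
8.975 [ 0.59577857 -0.27559641  0.15470482] [-1.56976755e+00 -3.21656881e-04  1.27804682e+00] 0.07552053366051031
[275 201]
k 4 [ 254  168   43   61 2337] [ 0.58946932 -0.2725176   0.034     ]
(238, 151, 74, 87) [ 0.5954 -0.2744  0.006 ] [np.float64(0.0972), np.float64(0.0767), np.float64(0.0972), np.float64(0.0834)] [np.float64(2.816), np.float64(1.278), np.float64(-0.257), np.float64(-1.863)]
(210, 0, 126, 97) [ 0.4394 -0.2252  0.006 ] [np.float64(0.0997), np.float64(0.0803), np.float64(0.0964), np.float64(0.0866)] [np.float64(-2.85), np.float64(1.763), np.float64(0.36), np.float64(-1.331)]
```

View pics/w3.png

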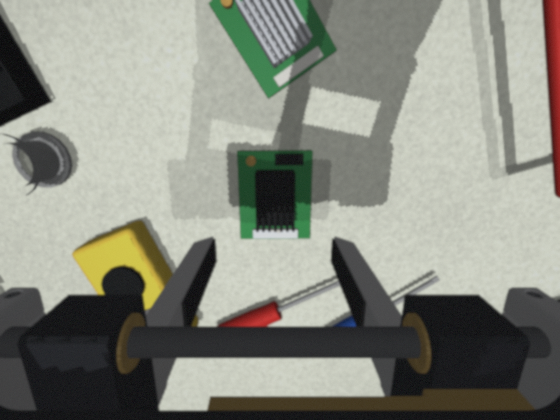

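The wrist view shows the module square between the fingers, heatsink centred at (275,200), with nothing else near the finger paths. Next I descend and grip.

Call:
apply_moves([
  {"dp": [0.0015,0.04,-0.001],"roll": 0,"grip": -0.6},
  {"dp": [0,0.04,0],"roll": 0,"grip": -0.6},
  {"dp": [0,0.03,0],"roll": 0,"grip": -0.6},
  {"dp": [0,0.0225,0],"roll": 0,"grip": -0.6},
  {"dp": [0,0,0],"roll": 0,"grip": -0.6},
  {"dp": [0,0,0],"roll": 0,"grip": 1},
  {"dp": [0,0,0],"roll": 0,"grip": 1},
  {"dp": [0,0,0],"roll": 0,"grip": 1},
  {"dp": [0,0,0],"roll": 0,"grip": 1},
  {"dp": [0,0,0],"roll": 0,"grip": 1},
], newtons=35)

```text
time_s: 10.28
ee_pos: [0.5979, -0.2743, 0.0231]
eef_rot: [-1.571, 0.0, 1.279]
force: [-2.1, -0.0, 4.1]
grip_width: 0.0395
```

Call:
apply_moves([
  {"dp": [0,-0.02,0],"roll": 0,"grip": 1},
  {"dp": [0,-0.04,0],"roll": 0,"grip": 1},
  {"dp": [0,-0.05,0],"roll": 0,"grip": 1},
  {"dp": [0,-0.05,0],"roll": 0,"grip": 1},
  {"dp": [0,-0.05,0],"roll": 0,"grip": 1},
  {"dp": [0,-0.04,0],"roll": 0,"grip": 1},
  {"dp": [0,-0.02,0],"roll": -0.08,"grip": 1},
  {"dp": [0,0,0],"roll": -0.08,"grip": 1},
  {"dp": [0,0,0],"roll": -0.08,"grip": 1},
  {"dp": [0,0,0],"roll": -0.076,"grip": 1},
])

```text
time_s: 11.52
ee_pos: [0.5975, -0.274, 0.2936]
eef_rot: [-1.571, 0.0, 1.598]
force: [-0.2, 0.1, -3.2]
grip_width: 0.04
```

Call:
apply_moves([
  {"dp": [0.02,0,0.002],"roll": 0,"grip": 1},
  {"dp": [0.045,0,0.005],"roll": 0,"grip": 1},
  {"dp": [0.052,0,0.006],"roll": 0,"grip": 1},
  {"dp": [0.052,0,0.006],"roll": 0,"grip": 1},
  {"dp": [0.052,0,0.006],"roll": 0,"grip": 1},
  {"dp": [0.052,0,0.006],"roll": 0,"grip": 1},
  {"dp": [0.052,0,0.006],"roll": 0,"grip": 1},
  {"dp": [0.045,0,0.005],"roll": 0,"grip": 1},
  {"dp": [0.022,0,0.003],"roll": 0,"grip": 1},
  {"dp": [0,0,0],"roll": 0,"grip": 1},
])

```text
time_s: 12.78
ee_pos: [0.5428, 0.1178, 0.2935]
eef_rot: [-1.571, -0.0, 1.597]
force: [0.8, -1.0, -2.5]
grip_width: 0.0397
```

```bash
python3 - <<'E'
from h import *
o=ctrl.get_obs();print(o['time_s'],o['ee_pos'],o['eef_rot'],o['grip_width'],o['force'])
K,T=info("wrist");im=imaging.camera("wrist");I=(K,T);cv2.imwrite("pics/w4.png",im)
h=o['ee_pos'][2]-.0231;h6=h+.006
h_=cv2.cvtColor(im,cv2.COLOR_BGR2HSV);g=cv2.inRange(h_,np.array((40,70,40)),np.array((90,255,255)));g=cv2.morphologyEx(g,3,np.ones((25,25)))
for c in cv2.findContours(g,0,1)[0]:
  if cv2.contourArea(c)>1500:
    r=cv2.minAreaRect(c);p=np.array([onz("w",u,h6,I) for u in cv2.boxPoints(r)]);print(cv2.boundingRect(c),p.round(4).tolist())
E
```

```text
12.775 [0.5427915  0.11775203 0.29351158] [-1.57132901e+00 -1.64081252e-04  1.59720342e+00] 0.03971693515949419 [ 0.7526169  -0.9595858  -2.54287709]
(215, 357, 115, 40) [[0.6359, 0.0755, 0.2764], [0.6335, 0.1624, 0.2764], [0.6716, 0.1654, 0.2764], [0.6742, 0.0744, 0.2764]]
(211, 168, 127, 87) [[0.491, 0.0772, 0.2764], [0.4889, 0.1558, 0.2764], [0.5475, 0.1609, 0.2764], [0.5498, 0.0753, 0.2764]]
(0, 51, 76, 85) [[0.4337, -0.0416, 0.2764], [0.4236, -0.0123, 0.2764], [0.4649, -0.0028, 0.2764], [0.4764, -0.0341, 0.2764]]
```

View pics/w4.png

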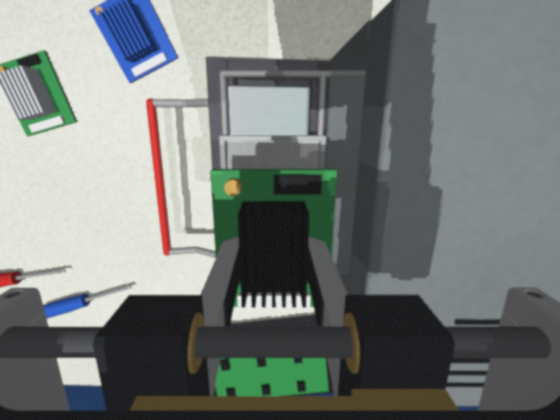

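The wrist view shows the board level over the rack, its near edge at row 170 and columns 212–337. It is centred laterally.

There is a geometry problem, though. With the jaws along the rack's x, the 177 mm body (±88) would come down to z≈0.247. That hits the oven front, whose top is at 0.27 and which is only ~71–80 mm from the rack centre. So I'll set the module back on the table and re-grip it across the 60 mm length. That leaves only the body's ±37 mm side facing the oven.

Call:
apply_moves([
  {"dp": [-0.02,0,-0.002],"roll": 0,"grip": 1},
  {"dp": [-0.045,0,-0.0045],"roll": 0,"grip": 1},
  {"dp": [-0.052,0,-0.0053],"roll": 0,"grip": 1},
  {"dp": [-0.052,0,-0.0053],"roll": 0,"grip": 1},
  {"dp": [-0.052,0,-0.0053],"roll": 0,"grip": 1},
  {"dp": [-0.052,0,-0.0053],"roll": 0,"grip": 1},
  {"dp": [-0.052,0,-0.0053],"roll": 0,"grip": 1},
  {"dp": [-0.045,0,-0.0045],"roll": 0,"grip": 1},
  {"dp": [-0.023,0,-0.002],"roll": 0,"grip": 1},
  {"dp": [0,0.02,0],"roll": 0,"grip": 1},
])

```text
time_s: 14.08
ee_pos: [0.5912, -0.2797, 0.2733]
eef_rot: [-1.572, 0.001, 1.591]
force: [1.0, 1.3, -3.0]
grip_width: 0.0395
```

Call:
apply_moves([
  {"dp": [0,0.05,0],"roll": 0,"grip": 1},
  {"dp": [0,0.05,0],"roll": 0,"grip": 1},
  {"dp": [0,0.05,0],"roll": 0,"grip": 1},
  {"dp": [0,0.04,0],"roll": 0,"grip": 1},
  {"dp": [0,0.03,0],"roll": 0,"grip": 1},
  {"dp": [0,0.018,0],"roll": 0,"grip": 1},
  {"dp": [0,0.008,0],"roll": 0,"grip": 1},
  {"dp": [0,0.003,0],"roll": 0,"grip": 1},
  {"dp": [0,0,0],"roll": 0,"grip": 1},
  {"dp": [0,0,0],"roll": 0,"grip": 1},
])

```text
time_s: 15.32
ee_pos: [0.5927, -0.2755, 0.0245]
eef_rot: [-1.572, 0.001, 1.595]
force: [-0.0, 0.2, -2.5]
grip_width: 0.04
```

Call:
apply_moves([
  {"dp": [0,0.001,0],"roll": 0,"grip": 1},
  {"dp": [0,0,0],"roll": 0,"grip": 1},
  {"dp": [0,0,0],"roll": 0,"grip": -0.6},
  {"dp": [0,0,0],"roll": 0,"grip": -0.6},
  {"dp": [0,0,0],"roll": 0,"grip": -0.6},
  {"dp": [0,-0.04,0],"roll": 0,"grip": -0.6},
  {"dp": [0,-0.05,0],"roll": 0,"grip": -0.6},
  {"dp": [0,-0.05,0],"roll": 0,"grip": -0.8},
  {"dp": [0,0,0],"roll": 0,"grip": -0.8},
])

```text
time_s: 16.45
ee_pos: [0.5937, -0.276, 0.1673]
eef_rot: [-1.577, 0.004, 1.595]
force: [0.1, -0.3, -0.5]
grip_width: 0.0844
```

Call:
apply_moves([
  {"dp": [0,0,0],"roll": 0.171,"grip": -0.8},
  {"dp": [0,0,0],"roll": 0.175,"grip": -0.8},
  {"dp": [0,0,0],"roll": 0.175,"grip": -0.8},
  {"dp": [0,0,0],"roll": 0.175,"grip": -0.8},
  {"dp": [0,0,0],"roll": 0.175,"grip": -0.8},
  {"dp": [0,0,0],"roll": 0.175,"grip": -0.8},
  {"dp": [0,0,0],"roll": 0.175,"grip": -0.8},
  {"dp": [0,0,0],"roll": 0.175,"grip": -0.8},
  {"dp": [0,0,0],"roll": 0.175,"grip": -0.8},
  {"dp": [0,0,0],"roll": 0,"grip": -0.8},
])

```text
time_s: 17.7
ee_pos: [0.5921, -0.2752, 0.1616]
eef_rot: [-1.57, 0.001, 0.025]
force: [0.3, -0.2, 0.3]
grip_width: 0.0844
```

```bash
python3 - <<'E'
from h import *
o=ctrl.get_obs();print(o['time_s'],o['ee_pos'],o['eef_rot'],o['grip_width'],o['force'])
K,T=info("wrist");im=imaging.camera("wrist");I=(K,T)
h_=cv2.cvtColor(im,cv2.COLOR_BGR2HSV);g=cv2.inRange(h_,np.array((40,70,40)),np.array((90,255,255)));g=cv2.morphologyEx(g,3,np.ones((25,25)))
for c in cv2.findContours(g,0,1)[0]:
  if cv2.contourArea(c)>1500:
    r=cv2.minAreaRect(c);p=np.array([onz("w",u,.006,I) for u in cv2.boxPoints(r)]);print(cv2.boundingRect(c),p.mean(0).round(4),p.round(4).tolist())
D=imaging.camera("side");u=proj("side",[.593,-.275,.02]).astype(int)
a=cv2.resize(D[u[1]-35:u[1]+35,u[0]-45:u[0]+45],None,fx=4,fy=4,interpolation=2)
out=np.zeros((560,800,3),np.uint8);out[:420,:560]=im; out[280:560,440:800]=a;cv2.imwrite("pics/z5.png",out)
E
```

```text
17.7 [ 0.59207142 -0.27522045  0.16163795] [-1.57017058e+00  1.14864463e-03  2.50812509e-02] 0.08439253709972944 [ 0.28669416 -0.22621794  0.32744821]
(227, 159, 91, 69) [ 0.5904 -0.2748  0.006 ] [[0.5393, -0.3154, 0.006], [0.5408, -0.2369, 0.006], [0.6381, -0.2344, 0.006], [0.6433, -0.3127, 0.006]]
(74, 99, 113, 95) [ 0.4368 -0.229   0.006 ] [[0.3803, -0.2047, 0.006], [0.4776, -0.1747, 0.006], [0.4967, -0.251, 0.006], [0.3927, -0.2854, 0.006]]
```

View pics/z5.png

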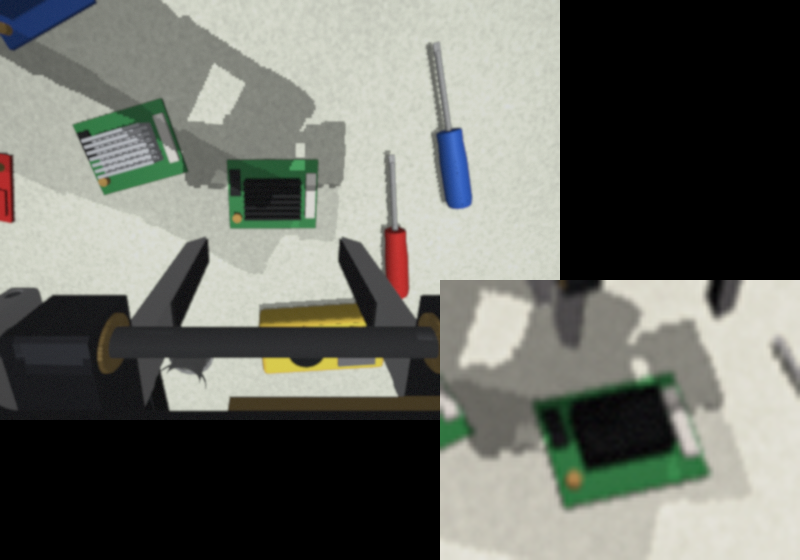

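The view shows the module square between the fingers, heatsink at (272,199). The end components (white connector, small chip) are low, and the drivers are clear of the fingers. I'll grip across the 60, with tips 19 mm up.

Call:
apply_moves([
  {"dp": [-0.001,0.04,0],"roll": 0,"grip": -0.8},
  {"dp": [0,0.04,0],"roll": 0,"grip": -0.8},
  {"dp": [0,0.03,0],"roll": 0,"grip": -0.8},
  {"dp": [0,0.0215,0],"roll": 0,"grip": -0.8},
  {"dp": [0,0,0],"roll": 0,"grip": -0.8},
  {"dp": [0,0,0],"roll": 0,"grip": 1},
  {"dp": [0,0,0],"roll": 0,"grip": 1},
  {"dp": [0,0,0],"roll": 0,"grip": 1},
  {"dp": [0,0,0],"roll": 0,"grip": 1},
], newtons=40)

```text
time_s: 18.92
ee_pos: [0.5916, -0.2756, 0.0321]
eef_rot: [-1.571, -0.001, 0.024]
force: [-2.0, 0.9, 6.0]
grip_width: 0.0597
```

Call:
apply_moves([
  {"dp": [0,0,0],"roll": 0,"grip": 1},
  {"dp": [0,-0.01,0],"roll": 0,"grip": 1},
  {"dp": [0,-0.01,0],"roll": 0,"grip": 1},
  {"dp": [0,0,0],"roll": 0,"grip": 1},
])

```text
time_s: 19.42
ee_pos: [0.5918, -0.2756, 0.0523]
eef_rot: [-1.572, -0.002, 0.024]
force: [-0.2, -0.5, -2.7]
grip_width: 0.0598
```

Call:
apply_moves([
  {"dp": [0,-0.03,0],"roll": 0,"grip": 1},
  {"dp": [0,-0.05,0],"roll": 0,"grip": 1},
  {"dp": [0,-0.05,0],"roll": 0,"grip": 1},
  {"dp": [0,-0.05,0],"roll": 0,"grip": 1},
  {"dp": [0,-0.04,0],"roll": 0,"grip": 1},
  {"dp": [0,-0.03,0],"roll": 0,"grip": 1},
  {"dp": [0,0,0.02],"roll": 0,"grip": 1},
  {"dp": [-0.0044,0,0.045],"roll": 0,"grip": 1},
  {"dp": [-0.006,0,0.052],"roll": 0,"grip": 1},
  {"dp": [-0.006,0,0.052],"roll": 0,"grip": 1},
])

```text
time_s: 20.68
ee_pos: [0.5698, -0.1042, 0.2992]
eef_rot: [-1.57, 0.002, 0.024]
force: [1.4, 0.2, -3.4]
grip_width: 0.0592
```

Call:
apply_moves([
  {"dp": [-0.006,0,0.052],"roll": 0,"grip": 1},
  {"dp": [-0.006,0,0.052],"roll": 0,"grip": 1},
  {"dp": [-0.006,0,0.052],"roll": 0,"grip": 1},
  {"dp": [-0.004,0,0.045],"roll": 0,"grip": 1},
  {"dp": [0,0,0.0237],"roll": 0,"grip": 1},
  {"dp": [0,0,0],"roll": 0,"grip": 1},
  {"dp": [0,0,0],"roll": 0,"grip": 1},
])

```text
time_s: 21.55
ee_pos: [0.543, 0.1171, 0.3002]
eef_rot: [-1.571, 0.001, 0.024]
force: [0.1, 0.2, -3.0]
grip_width: 0.0598
```

```bash
python3 - <<'E'
from h import *
o=ctrl.get_obs();print(o['time_s'],o['ee_pos'],o['eef_rot'],o['grip_width'],o['force'])
K,T=info("wrist");im=imaging.camera("wrist");I=(K,T)
h_=cv2.cvtColor(im,cv2.COLOR_BGR2HSV);g=cv2.inRange(h_,np.array((40,70,40)),np.array((90,255,255)));g=cv2.morphologyEx(g,3,np.ones((25,25)))
for c in cv2.findContours(g,0,1)[0]:
  if cv2.contourArea(c)>1500:
    r=cv2.minAreaRect(c);p=np.array([onz("w",u,o['ee_pos'][2]-.026,I) for u in cv2.boxPoints(r)]);print(cv2.boundingRect(c),p.mean(0).round(4),p.round(4).tolist())
cv2.imwrite("pics/w6.png",im)
E
```

```text
21.55 [0.54303577 0.11709514 0.30017058] [-1.57113189e+00  1.34914707e-03  2.41565934e-02] 0.059812890008417975 [ 0.11828012  0.18812758 -2.95053165]
(200, 184, 147, 60) [0.5425 0.1373 0.2742] [[0.4932, 0.1561, 0.2742], [0.59, 0.1606, 0.2742], [0.5948, 0.1187, 0.2742], [0.4921, 0.1137, 0.2742]]
(467, 106, 93, 146) [0.7025 0.1614 0.2742] [[0.6804, 0.1125, 0.2742], [0.6654, 0.2129, 0.2742], [0.7202, 0.2108, 0.2742], [0.7439, 0.1095, 0.2742]]
```

View pics/w6.png

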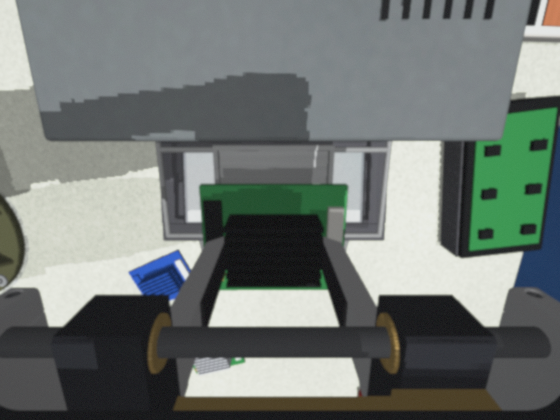

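The wrist view shows the board (columns 200–347) over the drawn-out rack, with the body well clear of the oven front. I'll lower it slowly.

Call:
apply_moves([
  {"dp": [0.0015,0.03,0],"roll": 0,"grip": 1},
  {"dp": [0,0.035,0],"roll": 0,"grip": 1},
  {"dp": [0,0.025,0],"roll": 0,"grip": 1},
  {"dp": [0,0.015,0],"roll": 0,"grip": 1},
  {"dp": [0,0.01,0],"roll": 0,"grip": 1},
  {"dp": [0,0.006,0],"roll": 0,"grip": 1},
  {"dp": [0,0.004,0],"roll": 0,"grip": 1},
  {"dp": [0,0,0],"roll": 0,"grip": 1},
  {"dp": [0,0,0],"roll": 0,"grip": 1},
])

```text
time_s: 22.72
ee_pos: [0.5452, 0.1174, 0.1766]
eef_rot: [-1.571, -0.001, 0.024]
force: [0.8, 0.1, -3.0]
grip_width: 0.0597
```

Call:
apply_moves([
  {"dp": [0,0.003,0],"roll": 0,"grip": 1},
  {"dp": [0,0.002,0],"roll": 0,"grip": 1},
  {"dp": [0,0,0],"roll": 0,"grip": 1},
  {"dp": [0,0,0],"roll": 0,"grip": 1},
])

```text
time_s: 23.22
ee_pos: [0.545, 0.1173, 0.1712]
eef_rot: [-1.571, -0.0, 0.024]
force: [0.1, 0.7, -2.5]
grip_width: 0.0595
```

Call:
apply_moves([
  {"dp": [0,0.0015,0],"roll": 0,"grip": 1},
  {"dp": [0,0,0],"roll": 0,"grip": 1},
  {"dp": [0,0,0],"roll": 0,"grip": 1},
])

```text
time_s: 23.6
ee_pos: [0.5451, 0.1174, 0.17]
eef_rot: [-1.571, -0.001, 0.024]
force: [-1.1, 1.3, 3.8]
grip_width: 0.0597
```

The force turned at TCP z 0.170, exactly the predicted floor contact. Releasing.

Call:
apply_moves([
  {"dp": [0,0,0],"roll": 0,"grip": -0.5},
  {"dp": [0,0,0],"roll": 0,"grip": -0.5},
  {"dp": [0,0,0],"roll": 0,"grip": -0.5},
  {"dp": [0,-0.01,0],"roll": 0,"grip": -0.5},
  {"dp": [0,-0.03,0],"roll": 0,"grip": -0.5},
  {"dp": [0,-0.05,0],"roll": 0,"grip": -0.5},
  {"dp": [0,-0.05,-0.03],"roll": 0,"grip": -0.5},
  {"dp": [0,-0.05,-0.05],"roll": 0,"grip": -0.5},
  {"dp": [0,0,-0.05],"roll": 0,"grip": -0.5},
  {"dp": [0,0,-0.02],"roll": 0,"grip": -0.5},
])

```text
time_s: 24.85
ee_pos: [0.5483, -0.0288, 0.3547]
eef_rot: [-1.571, -0.001, 0.022]
force: [0.5, -0.2, -0.8]
grip_width: 0.0703
```

Call:
apply_moves([
  {"dp": [0,0,0],"roll": -0.175,"grip": -0.1},
  {"dp": [0,0,0],"roll": -0.175,"grip": -0.1},
  {"dp": [0,0,0],"roll": -0.175,"grip": -0.1},
  {"dp": [0,0,0],"roll": -0.175,"grip": -0.1},
  {"dp": [0,0,0],"roll": -0.175,"grip": -0.1},
  {"dp": [0,0,0],"roll": -0.175,"grip": -0.1},
  {"dp": [0,0,0],"roll": -0.175,"grip": -0.1},
  {"dp": [0,0,0],"roll": -0.175,"grip": -0.1},
  {"dp": [0,0,0],"roll": -0.172,"grip": -0.1},
  {"dp": [0,0,0],"roll": 0,"grip": -0.1},
])

```text
time_s: 26.1
ee_pos: [0.5484, -0.0263, 0.3538]
eef_rot: [-1.57, -0.0, 1.595]
force: [-1.0, 0.6, 0.5]
grip_width: 0.0515
```

```bash
python3 - <<'E'
from h import *
o=ctrl.get_obs();print(o['time_s'],o['ee_pos'],o['eef_rot'],o['grip_width'],o['force'])
K,T=info("wrist");im=imaging.camera("wrist");I=(K,T)
h_=cv2.cvtColor(im,cv2.COLOR_BGR2HSV);g=cv2.inRange(h_,np.array((40,70,40)),np.array((90,255,255)));g=cv2.morphologyEx(g,3,np.ones((25,25)))
for c in cv2.findContours(g,0,1)[0]:
  if cv2.contourArea(c)>1500:
    r=cv2.minAreaRect(c);p=np.array([onz("w",u,.144,I) for u in cv2.boxPoints(r)]);print(cv2.boundingRect(c),p.mean(0).round(4),p.round(4).tolist())
m=cv2.inRange(h_,np.array((0,150,60)),np.array((8,255,255)));m[280:]=0
c=max(cv2.findContours(m,0,1)[0],key=cv2.contourArea)[:,0];print(c.min(0),c.max(0))
s=c[c[:,1].argsort()];a,b=s[:6].mean(0),s[-6:].mean(0);print("bar",onz("w",a,.067,I),onz("w",b,.067,I))
cv2.imwrite("pics/w7.png",im)
E
```

```text
26.1 [ 0.5484162  -0.02627322  0.35381677] [-1.57045252e+00 -1.83182232e-04  1.59544715e+00] 0.051494120804546614 [-0.99792908  0.64827005  0.50618845]
(351, 146, 69, 75) [0.5448 0.1176 0.144 ] [[0.5943, 0.078, 0.144], [0.4919, 0.0742, 0.144], [0.495, 0.1541, 0.144], [0.598, 0.1643, 0.144]]
(118, 58, 67, 75) [ 0.445  -0.1747  0.144 ] [[0.4186, -0.2116, 0.144], [0.4007, -0.1573, 0.144], [0.4703, -0.1364, 0.144], [0.4902, -0.1936, 0.144]]
[266 101] [272 236]
bar [ 0.44376074 -0.03620462  0.067     ] [ 0.65061871 -0.03199675  0.067     ]
```

View pics/w7.png

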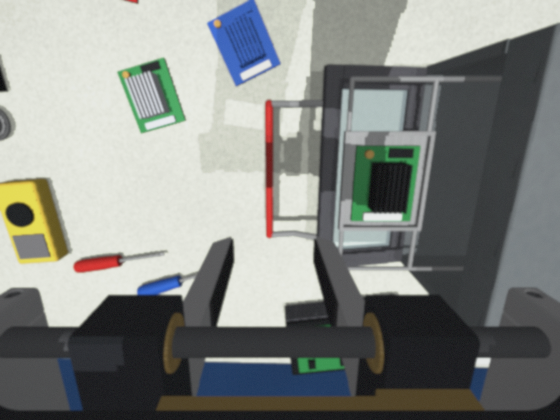

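The wrist view shows the module (351–420, 146–221) flat inside the rim and let go, centred at (0.545,0.118). The bar is at column ~269. Now I re-pinch the bar.

Call:
apply_moves([
  {"dp": [-0.01,0.04,0],"roll": 0,"grip": -0.1},
  {"dp": [0,0.05,0],"roll": 0,"grip": -0.1},
  {"dp": [0,0.05,0],"roll": 0,"grip": -0.1},
  {"dp": [0,0.05,0],"roll": 0,"grip": -0.1},
  {"dp": [0,0.045,0],"roll": 0,"grip": -0.1},
  {"dp": [0,0.035,0],"roll": 0,"grip": -0.1},
  {"dp": [0,0.021,0],"roll": 0,"grip": -0.1},
  {"dp": [0,0,0],"roll": 0,"grip": -0.1},
  {"dp": [0,0,0],"roll": 0,"grip": 1},
  {"dp": [0,0,0],"roll": 0,"grip": 1},
], newtons=30)

```text
time_s: 27.4
ee_pos: [0.5492, -0.0369, 0.064]
eef_rot: [-1.572, 0.0, 1.595]
force: [0.6, -0.4, -1.1]
grip_width: 0.0349
```

Call:
apply_moves([
  {"dp": [0,0,0],"roll": 0,"grip": 1},
  {"dp": [0,0,0],"roll": 0,"grip": 1},
  {"dp": [0,0,0],"roll": 0,"grip": 1},
])

```text
time_s: 27.78
ee_pos: [0.5487, -0.0333, 0.063]
eef_rot: [-1.571, -0.006, 1.596]
force: [1.8, 27.9, 1.7]
grip_width: 0.0112
```

```bash
python3 - <<'E'
import numpy as np
p=lambda t:np.array([215*np.sin(t)+40*np.cos(t),75+215*np.cos(t)-40*np.sin(t)])
T=[1.42,1.39,1.33,1.26,1.19,1.12,1.05,.98,.91,.84,.77,.70,.63,.56,.49,.42,.35,.28,.22,.17,.12,.08,.05,.02,0]
for a,b in zip(T,T[1:]):
    d=p(b)-p(a);print(b,[round(-d[0]/1000,4),round(-d[1]/1000,4),0])
E
```

```text
1.39 [np.float64(-0.0001), np.float64(-0.0066), 0]
1.33 [np.float64(0.0004), np.float64(-0.0131), 0]
1.26 [np.float64(0.0014), np.float64(-0.0152), 0]
1.19 [np.float64(0.0025), np.float64(-0.0151), 0]
1.12 [np.float64(0.0035), np.float64(-0.0149), 0]
1.05 [np.float64(0.0046), np.float64(-0.0146), 0]
0.98 [np.float64(0.0056), np.float64(-0.0143), 0]
0.91 [np.float64(0.0065), np.float64(-0.0138), 0]
0.84 [np.float64(0.0075), np.float64(-0.0133), 0]
0.77 [np.float64(0.0084), np.float64(-0.0128), 0]
0.7 [np.float64(0.0093), np.float64(-0.0122), 0]
0.63 [np.float64(0.0101), np.float64(-0.0115), 0]
0.56 [np.float64(0.0109), np.float64(-0.0108), 0]
0.49 [np.float64(0.0116), np.float64(-0.01), 0]
0.42 [np.float64(0.0123), np.float64(-0.0091), 0]
0.35 [np.float64(0.0129), np.float64(-0.0082), 0]
0.28 [np.float64(0.0134), np.float64(-0.0073), 0]
0.22 [np.float64(0.0119), np.float64(-0.0055), 0]
0.17 [np.float64(0.0102), np.float64(-0.004), 0]
0.12 [np.float64(0.0103), np.float64(-0.0035), 0]
0.08 [np.float64(0.0084), np.float64(-0.0025), 0]
0.05 [np.float64(0.0064), np.float64(-0.0016), 0]
0.02 [np.float64(0.0064), np.float64(-0.0014), 0]
0 [np.float64(0.0043), np.float64(-0.0008), 0]
```

Call:
apply_moves([
  {"dp": [0.0035,0,0],"roll": 0,"grip": 1},
  {"dp": [0,-0.0066,0],"roll": 0,"grip": 1},
  {"dp": [0.0004,-0.0131,0],"roll": 0,"grip": 1},
  {"dp": [0.0014,-0.0152,0],"roll": 0,"grip": 1},
  {"dp": [0.0025,-0.0151,0],"roll": 0,"grip": 1},
  {"dp": [0.0035,-0.0149,0],"roll": 0,"grip": 1},
  {"dp": [0.0046,-0.0146,0],"roll": 0,"grip": 1},
  {"dp": [0.0056,-0.0143,0],"roll": 0,"grip": 1},
])

```text
time_s: 28.78
ee_pos: [0.5477, -0.0139, 0.1562]
eef_rot: [-1.569, -0.002, 1.596]
force: [5.9, 12.1, -12.6]
grip_width: 0.0108
```

Call:
apply_moves([
  {"dp": [0.0065,-0.0138,0],"roll": 0,"grip": 1},
  {"dp": [0.0075,-0.0133,0],"roll": 0,"grip": 1},
  {"dp": [0.0084,-0.0128,0],"roll": 0,"grip": 1},
  {"dp": [0.0093,-0.0122,0],"roll": 0,"grip": 1},
  {"dp": [0.0101,-0.0115,0],"roll": 0,"grip": 1},
  {"dp": [0.0109,-0.0108,0],"roll": 0,"grip": 1},
  {"dp": [0.0116,-0.01,0],"roll": 0,"grip": 1},
  {"dp": [0.0123,-0.0091,0],"roll": 0,"grip": 1},
  {"dp": [0.0129,-0.0082,0],"roll": 0,"grip": 1},
])

```text
time_s: 29.9
ee_pos: [0.5456, 0.0746, 0.2585]
eef_rot: [-1.57, 0.0, 1.596]
force: [2.0, 0.7, -13.2]
grip_width: 0.011
```

Call:
apply_moves([
  {"dp": [0.0134,-0.0073,0],"roll": 0,"grip": 1},
  {"dp": [0.0119,-0.0055,0],"roll": 0,"grip": 1},
  {"dp": [0.0102,-0.004,0],"roll": 0,"grip": 1},
  {"dp": [0.0103,-0.0035,0],"roll": 0,"grip": 1},
  {"dp": [0.0084,-0.0025,0],"roll": 0,"grip": 1},
  {"dp": [0.0064,-0.0016,0],"roll": 0,"grip": 1},
  {"dp": [0.0064,-0.0014,0],"roll": 0,"grip": 1},
  {"dp": [0,0,0],"roll": 0,"grip": 1},
])

```text
time_s: 30.9
ee_pos: [0.5441, 0.1418, 0.2861]
eef_rot: [-1.573, -0.0, 1.596]
force: [-7.1, -1.0, 5.0]
grip_width: 0.0109
```

Call:
apply_moves([
  {"dp": [0.002,-0.0003,0],"roll": 0,"grip": 1},
  {"dp": [0.002,0,0],"roll": 0,"grip": 1},
  {"dp": [0,0,0],"roll": 0,"grip": 1},
])

```text
time_s: 31.28
ee_pos: [0.5442, 0.1452, 0.2866]
eef_rot: [-1.573, 0.0, 1.596]
force: [-5.2, -4.4, 7.2]
grip_width: 0.0108
```

Call:
apply_moves([
  {"dp": [0.002,0,0],"roll": 0,"grip": 1},
  {"dp": [0,0,0],"roll": 0,"grip": 1},
])

```text
time_s: 31.52
ee_pos: [0.5442, 0.1457, 0.2867]
eef_rot: [-1.573, 0.003, 1.595]
force: [-7.2, -16.5, 7.8]
grip_width: 0.0112
```

The bar stopped at y 0.1457, as predicted for shut, and the force rose to 16 N, so the door is on its stop. I'll release, retreat and check.

Call:
apply_moves([
  {"dp": [-0.002,0,0],"roll": 0,"grip": 1},
  {"dp": [0,0,0],"roll": 0,"grip": -0.1},
  {"dp": [0,0,0],"roll": 0,"grip": -0.1},
  {"dp": [0,0,0],"roll": 0,"grip": -0.1},
  {"dp": [0,-0.03,0],"roll": 0,"grip": -0.1},
  {"dp": [0,-0.05,0],"roll": 0,"grip": -0.1},
  {"dp": [0,-0.05,0],"roll": 0,"grip": -0.1},
  {"dp": [0,0,0],"roll": 0,"grip": -0.1},
  {"dp": [0,0,0],"roll": 0,"grip": -0.1},
])

```text
time_s: 32.65
ee_pos: [0.5441, 0.1452, 0.4135]
eef_rot: [-1.57, 0.0, 1.596]
force: [0.5, 0.2, -0.8]
grip_width: 0.0519
```

```bash
python3 - <<'E'
from h import *
o=ctrl.get_obs();print(o['time_s'],o['ee_pos'],o['eef_rot'],o['grip_width'],o['force'])
K,T=info("wrist");im=imaging.camera("wrist");I=(K,T)
h_=cv2.cvtColor(im,cv2.COLOR_BGR2HSV);m=cv2.inRange(h_,np.array((0,150,60)),np.array((8,255,255)));m[290:]=0;m[:,:200]=0
c=max(cv2.findContours(m,0,1)[0],key=cv2.contourArea)[:,0];vx,vy,x,y=cv2.fitLine(c,2,0,.01,.01).ravel()
print([onz("w",(x+s*vx,y+s*vy),.29,I).round(4) for s in(-80,0,80)])
D=imaging.camera("side")
def cmp(A,B):
    d=cv2.absdiff(A,B).max(2)>60;return np.uint8(d)*255
a=cv2.imread("pics/side0.png");d=cmp(a,D)
n,l,st,ce=cv2.connectedComponentsWithStats(d);print([(s.tolist()) for s in st[1:] if s[4]>40])
out=np.hstack([cv2.resize(D,(800,600))]);cv2.imwrite("pics/side9.png",out)
E
```

```text
32.65 [0.5440962  0.14519704 0.41348294] [-1.56970146e+00  1.39689217e-04  1.59604855e+00] 0.05194036368328653 [ 0.46279022  0.17897913 -0.8280868 ]
[array([0.4558, 0.1428, 0.29  ]), array([0.5325, 0.1448, 0.29  ]), array([0.6221, 0.1471, 0.29  ])]
[[43, 0, 23, 16, 166], [152, 0, 29, 8, 99], [234, 0, 66, 46, 961], [156, 12, 51, 18, 413], [0, 24, 21, 70, 1033], [26, 27, 76, 141, 6749], [129, 44, 18, 17, 122], [281, 48, 19, 6, 61], [17, 55, 9, 27, 134], [100, 101, 65, 61, 1493], [4, 105, 54, 145, 3340], [240, 105, 46, 9, 92], [128, 158, 112, 60, 3042], [261, 170, 20, 12, 162], [110, 175, 19, 34, 493], [309, 274, 39, 30, 961]]
```

View pics/side9.png

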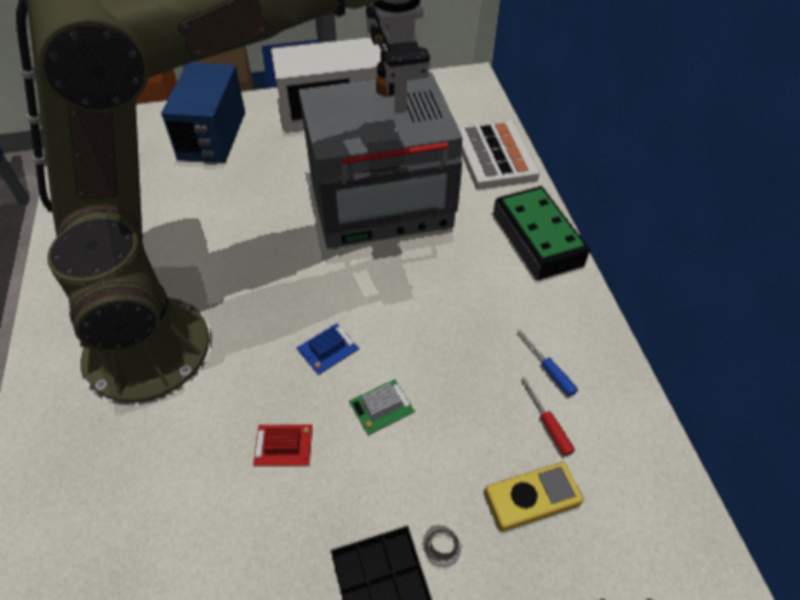

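The side view shows the door shut with the bar at (395,155), and all bystanders in place. Apart from the arm and its shadows, the only difference is the empty spot where the module was. Handing in.

```bash
python3 -c "
from station import ctrl;print(ctrl.hand_in())"
```

```text
the job is handed in; nothing more can be done
None
```

I pulled the oven door down, set the module inside the rack's rim, pushed the door shut and handed the job in at about 33 s. The hand-in gives no verdict.

**What I did**
- **Door open:** I pulled it by the bar to about 1.42 rad. That is past the 1.35 the task checks for, but not onto the 1.5 stop, because the gripper body would have come close to the rack.
- **Grip:** I first picked the module up across the heatsink's 40 mm side. I worked out that the gripper body would then hit the oven front, so I set the module back on the table and re-gripped across the 60 mm side. This departs from your instruction to grip across the 40.
- **Placing:** I lowered the module until it touched the rack floor, at exactly the predicted height, then let go.
- **Door shut:** I closed it slowly by the bar, about 0.6 rad/s at most, until it met its stop.

**Last checks**
- **Module:** after release it lay flat inside the rim, within about 2 mm of the measured rack centre. I could not see it once the door was shut.
- **Door:** the bar stopped at y 0.1457, where it should be when shut, with the force rising to 16 N. It now sits about 1.5 mm further in than at the start, so the door was probably slightly ajar then.
- **Bystanders:** comparing side-camera pictures showed only the arm, its shadows and the module's empty spot had changed.

One reading stood out: near full opening the force on the tool reached 40 N sideways. My planned path for the bar was about 6 mm off there, and I corrected for it before closing.

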